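Put the hob covers back on their hot plates

TASK

Stand the coffee pot upright and fully on the cork trivet, then take the stack of hob covers apart and put each cover over the hot plate of its own size, so that its rim sits flat all round the plate. Set everything down gently rather than dropping it, and leave the pepper mill and the glass jar standing where they are.

Things in the scene. Friction and masses are not known exactly. Their poses are not given: they have to be found in the camera images.
- cover_small: Small hob cover: round white enamel cap, brown band, open below, 104 mm across (98 inside), 38 mm high (hollow 35). Central round wooden knob on top: 28 mm high, 28 mm thick (stem 22 mm for the lowest 10), top 66 mm above origin. Starts on top, on the medium cover (its knob inside this hollow), up to 7 mm off centre. 0.15-0.52 kg. Origin: centre of lower rim; z up.
- cover_medium: Medium hob cover: round white enamel cap, brown band, open below, 134 mm across (128 inside), 38 mm high (hollow 35). Central round wooden knob on top: 28 mm high, 28 mm thick (stem 22 mm for the lowest 10), top 66 mm above origin. Starts on the large cover (its knob inside this hollow), up to 7 mm off centre. 0.15-0.52 kg. Origin: centre of lower rim; z up.
- cover_large: Large hob cover: round white enamel cap, brown band, open below, 169 mm across (163 inside), 38 mm high (hollow 35). Central round wooden knob on top: 28 mm high, 28 mm thick (stem 22 mm for the lowest 10), top 66 mm above origin. Starts as bottom of the stack, on the hob (flat steel, surface at z = 0.004). 0.15-0.52 kg. Origin: centre of lower rim; z up.
- plate_small: Small hot plate, fixed: dark cast-iron disc 80 mm across on a round bright steel pan 112 mm across, 3 mm thick; disc top 11 mm above origin. The small cover goes over the disc with 9 mm play all round, its rim on the pan (3 mm above origin). Origin: centre of the pan's underside, on the hob. The coffee pot starts on it.
- plate_medium: Medium hot plate, fixed: dark cast-iron disc 110 mm across on a round bright steel pan 142 mm across, 3 mm thick; disc top 11 mm above origin. The medium cover goes over the disc with 9 mm play all round, its rim on the pan (3 mm above origin). Origin: centre of the pan's underside, on the hob.
- plate_large: Large hot plate, fixed: dark cast-iron disc 145 mm across on a round bright steel pan 177 mm across, 3 mm thick; disc top 11 mm above origin. The large cover goes over the disc with 9 mm play all round, its rim on the pan (3 mm above origin). Origin: centre of the pan's underside, on the hob.
- pot: Aluminium coffee pot: foot 68 mm across, waist at 52 mm, above it a cylinder 56 mm across from 58 to 115 mm height, low conical lid, black knob up to 136 mm. Black handle 72 mm out along +x, spout 38 mm along -x; the cylinder's +y and -y sides are free to grip (100 mm up). Starts on the small hot plate, turned any way. 0.26-0.46 kg. Origin: centre of foot; z up.
- trivet: Round flat cork trivet, 110 mm across, 10 mm thick, fixed. Origin: centre of its underside, on the hob; the pot's place is on its top, 10 mm above.
- mill: Dark wooden pepper mill, 48 mm foot, 95 mm high, standing loose on the hob; a bystander. Origin: centre of its foot.
- jar: Glass storage jar with steel cap, 60 mm across, 85 mm high, standing loose on the hob; a bystander. Origin: centre of its foot.
Mind the look-alikes: they are no part of the job. There is more than one size of the trivet; the one meant has the size given above.

How it is judged:
By the outcome, as a careful person would: the job done as asked, in the order asked, and still so for the second after the job is handed in, with the robot touching nothing.
It also fails if it takes over 115 s, if anything falls off the work surface, if the arm or the gripper's body presses on something with over 40 N, if the wrist force passes 120 N, or if a joint passes its speed limit or range.

ROBOT

A 7-joint arm with a two-finger parallel gripper is mounted at the origin on the work surface. World frame = base frame: x ahead of the robot, y to its left, z up, the work surface at z = 0. Lengths are in m, angles in rad, forces in N, time in s.
With the tool pointing down it reaches from about 0.425 to 0.925 m from the base axis. Payload 6.8 kg.
Tool frame: the origin (TCP) lies on the front face of the gripper's body, between the roots of the fingers; the fingertips stand 73 mm ahead of it and the grasp point (between the pads) lies 54 mm ahead of it (env.nose_length is the distance from the TCP to the fingertips, in m); z points along the fingers, y is the line along which they close (so a half turn about z gives the same grasp; the last joint's range is limited). The gripper opens to 85 mm and grips with 20 to 120 N. Pads are 22 mm wide; open, the fingers measure 114 mm over their backs; the gripper's body (76 mm by 85 mm) begins 54 mm behind the grasp point. The pads swing forward as they close: fully open they stand 13 mm farther back than shut.
Start: joints at [1.185, 0.477, 0.022, 1.555, -0.011, 1.109, -0.083], TCP at [0.185, -0.649, 0.304] pointing down, gripper open.
Joint ranges: [-2.96, 2.96], [-0.34, 2.1], [-1.41, 1.46], [0.24, 2.44], [-1.37, 4.51], [0.17, 1.92], [-2.96, 2.96]. Speed limits (rad/s): [2.39, 2.39, 3.14, 3.14, 3.14, 3.14, 3.14].

INTERFACE

Orientations are given as a unit quaternion [w, x, y, z].
In Python, from cell import env, kin, camera, calibration, job gives the robot as it stands. The module is installed in compiled form; this text tells all that it offers. Calls block until the motion is done:
- env.reach(position, orientation): joint-space move of the TCP to a pose.
- env.movel(position, velocity=0.15, rot=None, stop_force=None): straight line of the TCP; rot=None keeps the orientation; velocity is the mean speed in m/s. With stop_force (N) it stops when the force on the tool has changed by that much, and returns True; else False.
- env.goto_joints(angles): joint-space move.
- env.grip(opening, f_grip=None): finger opening in m; f_grip is the grip in N (None keeps the last); returns when the fingers have stopped.
- env.dwell(seconds).
- kin.inverse_kinematics(position, orientation): joint angles nearest the present ones, or None.
- env.get_state(): the state.
- camera(name): name is "scene" or "top" or "wrist"; returns (picture, depth): 480x640x3 uint8, blue, green, red; 480x640 float32, m along the optical axis (not along the pixel's ray), 0 where there is no reading.
- calibration(name): a dict with "fx", "fy", "cx", "cy" (pixels), "rvec" (rotation vector, rad) and "tvec" (3), from world to camera coordinates, as OpenCV has them. Camera axes: x right, y down, z forward; pixel columns grow to the right and rows downward; lengths in m; the calibration is good to about 2 mm. A picture is of the moment at which its call begins: read the wrist's pose just before it. calibration takes no time and is no camera call; for the wrist camera it gives the pose at the moment of the call.
A pose or a line that the arm cannot do raises env.PlanningError and nothing moves.
- job.job_done(): hands the job in; it is judged then, once.
The state is a dict: "time": time; "qpos": joint angles; "joint_velocities": joint speeds; "joint_torque": joint torques, N m; "tcp_pos": TCP position; "orientation": TCP orientation; "force": force on the tool from outside, world axes, zero at the start; "torque": the same for the moment, N m; "opening": finger opening in m; "gripper_force": force on a finger pad.
Only numpy, scipy, OpenCV 4.12 (cv2) and the standard library are available. Lean on these libraries where they do the work, as an engineer would, in place of code of your own. Each camera call takes 0.05 s, during which the arm holds its last target. There are 200 camera calls.

## Working session

There is one attempt and no reset: what is moved stays moved. The work goes in short steps, each a Python script; the robot and the scene stay as the last script left them, time stands still between calls to the robot, and variables do not carry over. Pictures are saved under pics/ and viewed, at most 14 in all, crops included, and the job is handed in when it is done.

```bash
ls; mkdir -p pics; cat > h.py <<'E'
import numpy as np, cv2
from cell import env, kin, camera, calibration, job
from scipy.spatial.transform import Rotation as R
def pts(depth,c):
    v,u=np.mgrid[0:480,0:640]; z=depth
    P=np.stack([(u-c['cx'])/c['fx']*z,(v-c['cy'])/c['fy']*z,z],-1)
    Rm=cv2.Rodrigues(np.array(c['rvec'],float))[0]
    return (P-np.array(c['tvec']).reshape(3))@Rm
def snap(name):
    c=calibration(name); im,d=camera(name); return im,pts(d,c),d,c
E
python3 - <<'E'
from h import *
for n in('scene','top'):
    im,P,d,c=snap(n); cv2.imwrite(f'pics/{n}1.png',im); np.savez(f'{n}1.npz',im=im,P=P,d=d)
    print(n,c)
s=env.get_state(); print(s['time'],s['orientation'],s['tcp_pos'],s['opening'])
E
```

```text
pics
scene {'fx': 497.72827100415964, 'fy': 497.72827100415964, 'cx': 328.11589987114877, 'cy': 235.0611745374764, 'rvec': array([ 1.62749775,  2.13762132, -0.69501058]), 'tvec': array([ 0.02053525, -0.34502763,  1.59038181])}
top {'fx': 481.0510850654206, 'fy': 481.0510850654206, 'cx': 321.0859418195238, 'cy': 238.8797566695419, 'rvec': array([ 2.12736908, -2.10820865,  0.16034161]), 'tvec': array([0.133335  , 0.45596208, 1.17067476])}
0.1 [-7.70325401e-04  9.90365942e-01  1.38472663e-01 -1.73612718e-04] [ 0.18500592 -0.64875116  0.30303292] 0.08527576684713731
```

View pics/scene1.png

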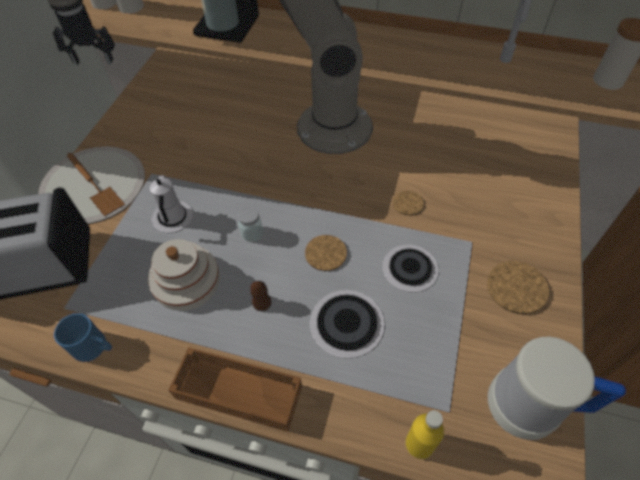

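View pics/top1.png

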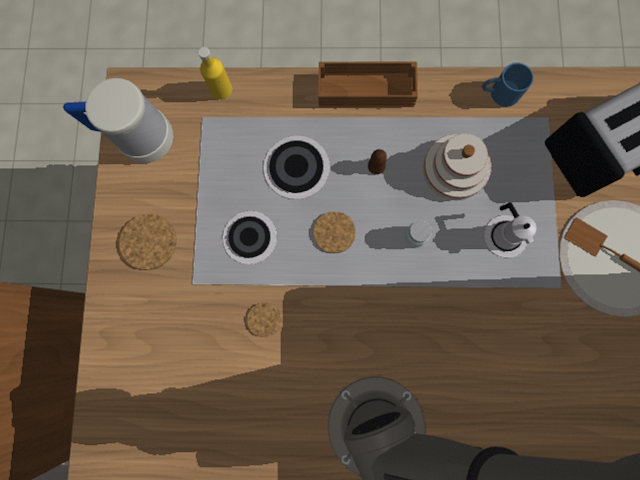

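Candidates for the trivet in the top view are (147,242) off the hob, (333,232) on the hob and (263,320) on the wood. I'll measure their sizes and confirm in crops. The stack is at (462,165), the pot at (512,232), the mill at (377,160) and the jar at (420,232). The large plate is at (297,167), the medium one at (250,237).

```bash
python3 - <<'E'
from h import *
D=np.load('top1.npz'); im,P=D['im'],D['P']
def w(u,v): return P[v,u].round(4)
hsv=cv2.cvtColor(im,cv2.COLOR_BGR2HSV)
print('hob z',w(360,265),w(220,265),w(500,270),'wood',w(200,320))
def circ(mask,lab,u,v,r):
    m=np.zeros(mask.shape,np.uint8); cv2.circle(m,(u,v),r,1,-1); m=(m*mask).astype(np.uint8)
    cs,_=cv2.findContours(m,cv2.RETR_EXTERNAL,cv2.CHAIN_APPROX_NONE); c=max(cs,key=cv2.contourArea)[:,0]
    p=P[c[:,1],c[:,0]]; z=np.median(p[:,2])
    A=np.c_[2*p[:,:2],np.ones(len(p))]; s=np.linalg.lstsq(A,(p[:,:2]**2).sum(1),rcond=None)[0]
    rr=np.sqrt(s[2]+s[0]**2+s[1]**2); res=np.hypot(*(p[:,:2]-s[:2]).T)-rr
    print(lab,s[:2].round(4),'diam',(2*rr).round(4),'z',z.round(4),'res',res.std().round(4))
H,S,V=cv2.split(hsv)
cork=(S>90)&(V>100)
g=(P[...,2])
for l,u,v,r in(('corkA',147,242,40),('corkB',333,232,32),('corkC',263,320,26)):
    print(hsv[v,u]); circ((g>0.0075+(0.004 if l=='corkB' else -0.003)-0.001),l,u,v,r)
for l,u,v,r in(('large',297,167,30),('med',250,237,24)):
    circ(V<110,l,u,v,r)
    m=(V>190); print(hsv[v,u-r-0],V[v,u-r-8:u])
# height clusters
for l,(a,b,c,d) in dict(mill=(365,392,145,176),jar=(405,436,215,250),stack=(420,500,130,205),pot=(480,545,195,262)).items():
    Q=P[c:d,a:b].reshape(-1,3); print(l,'zmax',Q[:,2].max().round(4),Q[Q[:,2]>Q[:,2].max()-.006].mean(0).round(4))
big=cv2.resize(im[100:290,190:570],None,fx=2.1,fy=2.1,interpolation=cv2.INTER_CUBIC); cv2.imwrite('pics/crop1.png',big)
E
```

```text
hob z [0.3939 0.0377 0.0046] [0.3913 0.4001 0.0012] [ 0.3846 -0.3201 -0.0006] wood [ 0.2501  0.4453 -0.0014]
[ 17 128 137]
corkA [0.3878 0.4388] diam 0.3733 z 0.0106 res 0.0558
[ 16 126 119]
corkB [0.4533 0.104 ] diam 0.1227 z 0.0136 res 0.0232
[ 16 128 141]
corkC [0.2518 0.2598] diam 0.0973 z 0.0069 res 0.0181
large [0.6558 0.2104] diam 0.1444 z 0.0112 res 0.0018
[130   8 100] [145 145 148 122 136 188 176 151 100  88  44  18  19  24  20  21  33  56
  66  66  62  64  66  68  60  34  19  18  26  21  21  21  21  22  18  18
  22  20]
med [0.4646 0.3288] diam 0.1103 z 0.0118 res 0.0017
[140   7 106] [147 147 148 123 138 191 155 101 106  93  44  18  22  20  24  51  66  68
  66  67  65  52  17  22  23  21  22  21  24  21  20  20]
mill zmax 1.2354 [0.2424 0.1062 1.2354]
jar zmax 1.2354 [0.2424 0.1062 1.2354]
stack zmax 1.2354 [0.2424 0.1062 1.2354]
pot zmax 1.2354 [0.2424 0.1062 1.2354]
```

View pics/crop1.png

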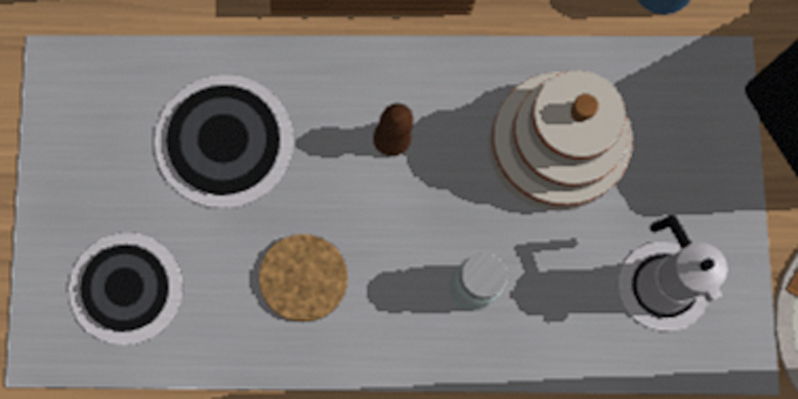

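The top-view crop shows the pot upright with its knob at crop (707,264) and its handle pointing towards (663,222), about world +x. Trivet B on the hob, at crop (303,278), looks like the 110 mm one. I'll get sizes by colour and pot and stack centres from depth.

```bash
cat >> h.py <<'E'
def fitc(p):
    for _ in range(4):
        A=np.c_[2*p[:,:2],np.ones(len(p))]; s=np.linalg.lstsq(A,(p[:,:2]**2).sum(1),rcond=None)[0]
        r=np.sqrt(s[2]+s[0]**2+s[1]**2); e=abs(np.hypot(*(p[:,:2]-s[:2]).T)-r); p=p[e<=max(2.5*np.median(e),.0015)]
    return s[:2].round(4),(2*r).round(4),e.std().round(4),len(p)
def ray(u,v,z,c):
    Rm=cv2.Rodrigues(np.array(c['rvec'],float))[0]; o=-Rm.T@np.array(c['tvec']).reshape(3)
    d=np.stack([(u-c['cx'])/c['fx'],(v-c['cy'])/c['fy'],np.ones(np.shape(u))],-1)@Rm
    return o+d*((z-o[2])/d[...,2])[...,None]
def contour(mask,u,v,r,z,c):
    m=np.zeros(mask.shape,np.uint8); cv2.circle(m,(u,v),r,1,-1); m=(m*mask).astype(np.uint8)
    cs,_=cv2.findContours(m,cv2.RETR_EXTERNAL,cv2.CHAIN_APPROX_NONE); k=max(cs,key=cv2.contourArea)[:,0].astype(float)
    return ray(k[:,0],k[:,1],z,c)
E
python3 - <<'E'
from h import *
D=np.load('top1.npz'); im,P,d=D['im'],D['P'],D['d']; c=calibration('top')
P[d==0]=np.nan
H,S,V=cv2.split(cv2.cvtColor(im,cv2.COLOR_BGR2HSV)); v,u=np.mgrid[0:480,0:640]
print('B',fitc(contour(S>70,333,232,34,.014,c)))
for l,a,b,r in(('A',147,242,45),('C',263,320,30)):
    tex=cv2.GaussianBlur((S>115).astype(np.float32),(5,5),0)>.35
    m=(np.hypot(u-a,v-b)<r)&(S>100); print(l,'px w',np.ptp(u[m]),np.ptp(v[m]))
for l,a,b,r,z,t in(('large',297,167,42,.015,120),('med',250,237,36,.015,120)):
    print(l,'disc',fitc(contour(V<60,a,b,r-8,.015,c)),'pan',fitc(contour((V>165)|(V<60),a,b,r,.007,c)))
print('smallpan',fitc(contour((V>165),505,236,30,.007,c)))
for n in('top','scene'):
    D=np.load(n+'1.npz'); P,d,img=D['P'].reshape(-1,3),D['d'].ravel(),D['im'].reshape(-1,3); ok=d>0; P=P[ok]; 
    def box(x0,x1,y0,y1,z0,z1):
        return P[(P[:,0]>x0)&(P[:,0]<x1)&(P[:,1]>y0)&(P[:,1]<y1)&(P[:,2]>z0)&(P[:,2]<z1)]
    print(n)
    S0=(.52,.78,-.36,-.08)
    for l,z in(('kn',.146),('s',.118),('m',.080),('l',.042)):
        q=box(*S0,z-.005,z+.006); print(l,len(q),q.mean(0).round(4),q[:,:2].min(0).round(4),q[:,:2].max(0).round(4))
    q=box(.40,.58,-.45,-.24,.025,.2); print('pot',len(q),q[:,2].max())
    for z0,z1 in((.08,.125),(.125,.14),(.14,.16)):
        k=q[(q[:,2]>z0)&(q[:,2]<z1)]; print(z0,len(k),k.mean(0).round(4),k[:,:2].min(0).round(4),k[:,:2].max(0).round(4),fitc(k) if z0<.1 else '')
    for l,b in dict(mill=(.55,.75,-.06,.10,.085,.105),jar=(.38,.52,-.2,-.02,.08,.1)).items():
        k=box(*b); print(l,len(k),k.mean(0).round(4) if len(k) else '')
E
```

```text
B (array([0.4785, 0.1056]), np.float64(0.1066), np.float64(0.0003), 107)
A px w 88 88
C px w 58 58
large disc (array([0.6552, 0.2081]), np.float64(0.1403), np.float64(0.0004), 138) pan (array([0.6571, 0.2069]), np.float64(0.1717), np.float64(0.0005), 155)
med disc (array([0.4643, 0.3258]), np.float64(0.1054), np.float64(0.0004), 113) pan (array([0.4655, 0.3248]), np.float64(0.1379), np.float64(0.0004), 131)
smallpan (array([ 0.4591, -0.3402]), np.float64(0.0818), np.float64(0.0025), 56)
top
kn 99 [ 0.6539 -0.2126  0.1446] [ 0.6411 -0.2254] [ 0.6686 -0.1994]
s 1241 [ 0.6514 -0.2131  0.117 ] [ 0.5201 -0.3141] [ 0.7069 -0.1608]
m 708 [ 0.6194 -0.2047  0.0792] [ 0.5241 -0.3083] [ 0.711  -0.1464]
l 828 [ 0.6304 -0.189   0.0412] [ 0.5669 -0.2978] [ 0.7359 -0.1283]
pot 1098 0.15358986618436238
0.08 288 [ 0.4784 -0.3171  0.1075] [ 0.4358 -0.3572] [ 0.5344 -0.3023] (array([ 0.4926, -0.3532]), np.float64(0.1052), np.float64(0.0012), 164)
0.125 474 [ 0.4723 -0.333   0.1318] [ 0.437  -0.3641] [ 0.5309 -0.3052] 
0.14 32 [ 0.4705 -0.3349  0.1481] [ 0.4634 -0.3431] [ 0.4758 -0.3272] 
mill 125 [ 0.6585 -0.0061  0.0922]
jar 382 [ 0.4689 -0.1038  0.0877]
scene
kn 101 [ 0.6535 -0.2106  0.1455] [ 0.6378 -0.2257] [ 0.666  -0.1978]
s 1221 [ 0.6533 -0.2108  0.1178] [ 0.5205 -0.3128] [ 0.7052 -0.1583]
m 604 [ 0.6588 -0.1896  0.0798] [ 0.5242 -0.3112] [ 0.7133 -0.1431]
l 986 [ 0.6812 -0.1868  0.0418] [ 0.5662 -0.2952] [ 0.7348 -0.1254]
pot 962 0.15438653146065287
0.08 304 [ 0.4948 -0.3159  0.1041] [ 0.4358 -0.3566] [ 0.5351 -0.2999] (array([ 0.5001, -0.3141]), np.float64(0.0521), np.float64(0.0052), 293)
0.125 312 [ 0.4772 -0.3292  0.1323] [ 0.4347 -0.3639] [ 0.5307 -0.305 ] 
0.14 39 [ 0.4709 -0.3312  0.146 ] [ 0.4602 -0.3409] [ 0.4827 -0.3141] 
mill 147 [ 0.6623 -0.0038  0.0923]
jar 305 [ 0.4699 -0.1017  0.0883]
```

B measures about 109 mm across, so it is the trivet meant (A is about 150 mm, C about 90 mm). Its centre is (0.4785, 0.1056). Next is the pot's yaw, with a confirming crop.

```bash
python3 - <<'E'
from h import *
for n in('top','scene'):
    D=np.load(n+'1.npz'); P,d=D['P'],D['d']; hsv=cv2.cvtColor(D['im'],cv2.COLOR_BGR2HSV)
    x,y,z=P[...,0],P[...,1],P[...,2]
    roi=(d>0)&(x>.38)&(x<.58)&(y>-.45)&(y<-.24)
    c0=np.array([.4705,-.3335])
    r=np.hypot(x-c0[0],y-c0[1])
    blk=roi&(hsv[...,2]<60)&(z>.06)&(r>.035); q=P[blk]; 
    o=q[:,:2].mean(0)-c0; print(n,'handle',len(q),q.mean(0).round(4),np.degrees(np.arctan2(o[1],o[0])).round(1))
    k=roi&(z>.145); print('knob',P[k].mean(0).round(4),k.sum())
    # cylinder and lid rim edge z .115-.135
    cy=roi&(z>.078)&(z<.126)&(hsv[...,2]>60)&(r<.032); print('cyl',fitc(P[cy]),cy.sum())
    sp=roi&(z>.08)&(r>.0325)&(hsv[...,2]>=60); o=P[sp][:,:2].mean(0)-c0; print('spout',sp.sum(),P[sp].mean(0).round(4),np.degrees(np.arctan2(o[1],o[0])).round(1))
    im=D['im']; 
    if n=='scene': b=cv2.resize(im[160:310,130:280],None,fx=3.5,fy=3.5,interpolation=cv2.INTER_CUBIC)
    else: a=cv2.resize(im[190:270,470:560],None,fx=4,fy=4,interpolation=cv2.INTER_CUBIC)
can=np.zeros((525,800,3),np.uint8); can[:a.shape[0],:a.shape[1]]=a; can[:,-b.shape[1]:][:, 90:]=b[:,90:] if 0 else can[:,-b.shape[1]:][:,90:]; 
b=b[:,:430]; can[:,370:]=b; cv2.imwrite('pics/crop2.png',can)
for yaw in (0,):
  for p in ((.4705,-.3335,.25),(.4785,.1056,.25)): print(kin.inverse_kinematics(p,(0,1,0,0)))
E
```

```text
top handle 92 [ 0.5204 -0.3095  0.1128] 25.6
knob [ 0.4712 -0.3358  0.1496] 25
cyl (array([ 0.4718, -0.3364]), np.float64(0.0555), np.float64(0.0004), 178) 198
spout 43 [ 0.4816 -0.332   0.1205] 7.7
scene handle 97 [ 0.524  -0.3079  0.1087] 25.6
knob [ 0.4704 -0.3337  0.15  ] 21
cyl (array([ 0.4695, -0.3348]), np.float64(0.0538), np.float64(0.0006), 192) 222
spout 32 [ 0.4963 -0.3231  0.1153] 22.0
[ 0.56283917  0.37586851 -0.06859707  1.84565432  0.03160349  0.92111374
 -1.09090094]
[ 0.27187053  0.3215729  -0.72564722  2.00541754  0.26894475  0.90975927
 -2.16617025]
```

View pics/crop2.png

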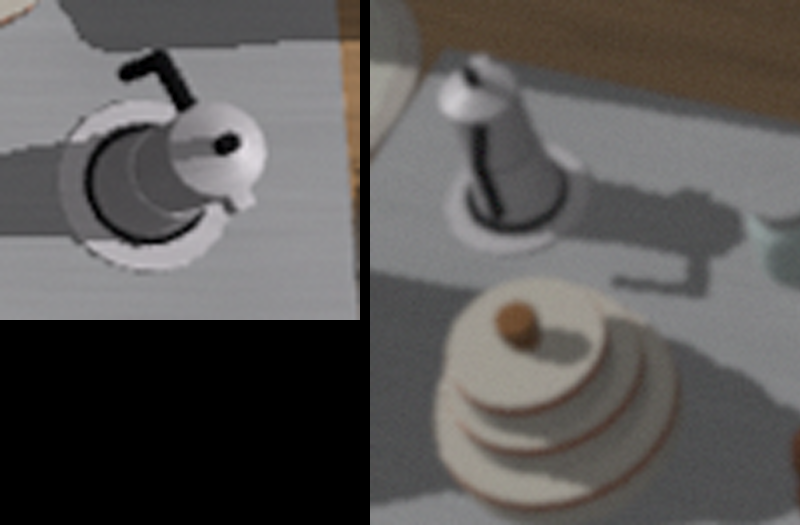

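The handle points at about +26.5° yaw and the cylinder centre is (0.4707, -0.3355), 56 mm across as expected. I'll grip the pot and lift it.

```bash
cat >> h.py <<'E'
def q(a): # tool down, yaw a deg
    x,y,z,w=(R.from_euler('z',a,degrees=True)*R.from_euler('x',180,degrees=True)).as_quat(); return [w,x,y,z]
def st(l=''):
    s=env.get_state(); print(l,'t',round(s['time'],2),'tcp',np.round(s['tcp_pos'],4),'F',np.round(s['force'],1),'open',round(s['opening'],4),'gf',np.round(s['gripper_force'],1)); return s
E
python3 - <<'E'
from h import *
env.reach([.4707,-.3355,.30],q(26.5)); print(env.get_state()['qpos']); 
env.movel([.4707,-.3355,.170],velocity=.12); st('down')
env.grip(.045,50); st('grip')
env.movel([.4707,-.3355,.235],velocity=.1); s=st('lift')
for a in(26.5,50,75,100): print(a,kin.inverse_kinematics([.4785,.1056,.235],q(a)))
E
```

```text
[ 0.636899    0.32894119 -0.1531525   1.78848712  0.05852204  1.02849054
 -0.64948351]
down t 2.9 tcp [ 0.4712 -0.3358  0.1708] F [-0.1 -0.8  0.3] open 0.0851 gf 0.0
grip t 3.29 tcp [ 0.471  -0.3356  0.1709] F [-2.5  0.8  6.1] open 0.055 gf 52.4
lift t 4.09 tcp [ 0.4703 -0.3352  0.2344] F [-1.  -0.  -3.7] open 0.0548 gf 53.2
26.5 [-0.01032348  0.28699063 -0.3898935   2.03612115  0.14445061  0.84417841
 -1.5903767 ]
50 [ 0.05877258  0.297524   -0.47165092  2.03176847  0.17806306  0.85108882
 -1.21114408]
75 [ 0.13186189  0.3111125  -0.55911543  2.0272685   0.21596519  0.85984135
 -0.80937033]
100 [ 0.20425007  0.3275384  -0.64711542  2.02294014  0.25648583  0.8703652
 -0.40972053]
```

```bash
python3 - <<'E'
from h import *
env.movel([.4707,-.3355,.30],velocity=.15)
env.movel([.4785,.1056,.30],velocity=.25,rot=q(65)); st('over')
env.movel([.4785,.1056,.180],velocity=.12)
print(env.movel([.4785,.1056,.160],velocity=.02,stop_force=2.5)); st('touch')
env.grip(.085); st('open')
env.movel([.4785,.1056,.31],velocity=.2); st('up')
im,P,d,c=snap('top'); cv2.imwrite('pics/top2.png',im); np.savez('top2.npz',im=im,P=P,d=d)
im,P,d,c=snap('scene'); np.savez('scene2.npz',im=im,P=P,d=d)
cv2.imwrite('pics/scene2.png',im)
E
```

```text
over t 6.59 tcp [0.4786 0.1043 0.2999] F [ 0.5 -0.8 -3.2] open 0.0549 gf 53.2
True
touch t 8.34 tcp [0.4785 0.1056 0.1699] F [-1.7 -0.4  6.3] open 0.0551 gf 53.9
open t 8.75 tcp [0.4777 0.1052 0.1691] F [-0.   0.1  0.1] open 0.0849 gf 0.0
up t 9.6 tcp [0.4779 0.1053 0.3089] F [-0.7 -0.1  0.9] open 0.0849 gf 0.0
```

View pics/scene2.png

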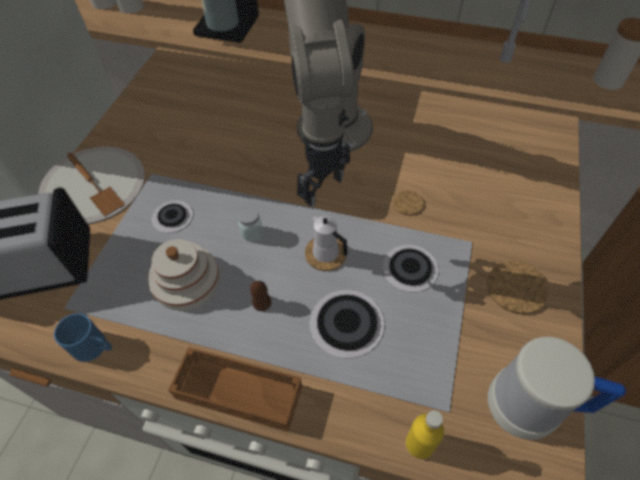

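The scene view shows the pot upright on the trivet at (325,250), the stack at (180,270) and the small plate free at (173,215). Next I'll measure all three plates in both cameras and pick the small cover.

```bash
python3 - <<'E'
from h import *
W=dict(small=(.46,-.338,.040),med=(.465,.325,.055),large=(.656,.207,.0725))
for n in('top','scene'):
    D=np.load(n+'2.npz'); im=D['im']; V=cv2.cvtColor(im,cv2.COLOR_BGR2GRAY); c=calibration(n)
    for l,(x,y,r) in W.items():
        uv=cv2.projectPoints(np.array([[x,y,.015],[x,y+r,.015]]),c['rvec'],c['tvec'],np.array([[c['fx'],0,c['cx']],[0,c['fy'],c['cy']],[0,0,1]]),None)[0][:,0]
        u,v=uv[0].round().astype(int); rr=int(np.linalg.norm(uv[1]-uv[0])*1.15)
        print(n,l,(u,v),'disc',fitc(contour(V<85,u,v,rr,.015,c)))
    x,y,z=[D['P'][...,i] for i in range(3)]; ok=(D['d']>0)&(x>.4)&(x<.56)&(y>.04)&(y<.2)&(z>.14)
    print('potknob',D['P'][ok].mean(0).round(4))
env.reach([.6537,-.2116,.30],q(40)); s=st('over'); print(s['qpos'].round(2))
env.grip(.055)
print(env.movel([.6537,-.2116,.195],velocity=.12,stop_force=8)); st('down')
env.grip(.015,40); st('grip')
env.movel([.6537,-.2116,.235],velocity=.08); st('lift')
E
```

```text
top small (np.int64(508), np.int64(240)) disc (array([ 0.4692, -0.3357]), np.float64(0.0744), np.float64(0.0009), 83)
top med (np.int64(249), np.int64(236)) disc (array([0.464 , 0.3259]), np.float64(0.1069), np.float64(0.0004), 99)
top large (np.int64(296), np.int64(166)) disc (array([0.6551, 0.2085]), np.float64(0.141), np.float64(0.0004), 91)
potknob [0.4526 0.1001 0.598 ]
scene small (np.int64(173), np.int64(211)) disc (array([ 0.47  , -0.3338]), np.float64(0.0756), np.float64(0.0012), 70)
scene med (np.int64(410), np.int64(267)) disc (array([0.4647, 0.326 ]), np.float64(0.1079), np.float64(0.0004), 85)
scene large (np.int64(347), np.int64(322)) disc (array([0.6551, 0.2087]), np.float64(0.142), np.float64(0.0004), 154)
potknob [0.4884 0.1065 0.5248]
over t 11.06 tcp [ 0.6539 -0.209   0.3003] F [ 0.5  0.6 -0.4] open 0.0848 gf 0.0
[ 0.39  0.51 -0.26  1.51  0.14  1.13 -0.76]
False
down t 12.49 tcp [ 0.6543 -0.2117  0.196 ] F [-0.2 -0.3  0.4] open 0.0548 gf 0.0
grip t 12.86 tcp [ 0.6542 -0.2118  0.1961] F [-1.2  0.6  4.8] open 0.0267 gf 39.4
lift t 13.51 tcp [ 0.6536 -0.2116  0.235 ] F [ 0.2  0.4 -0.7] open 0.0267 gf 39.4
```

```bash
python3 - <<'E'
from h import *
env.movel([.6537,-.2116,.30],velocity=.2)
env.movel([.4698,-.335,.30],velocity=.25,rot=q(25)); st('over')
im,P,d,c=snap('top'); cv2.imwrite('pics/top3.png',im); np.savez('top3.npz',im=im,P=P,d=d)
im2,P2,d2,c2=snap('scene'); np.savez('scene3.npz',im=im2,P=P2,d=d2); cv2.imwrite('pics/scene3.png',im2)
for P_,d_ in((P,d),(P2,d2)):
    x,y,z=[P_[...,i] for i in range(3)]; ok=(d_>0)&(x>.57)&(x<.75)&(y>-.3)&(y<-.12)
    for lo,hi in((.1,.115),(.07,.09),(.035,.05)):
        k=P_[ok&(z>lo)&(z<hi)]; print(lo,len(k),k.mean(0).round(4) if len(k) else '',k[:,:2].min(0),k[:,:2].max(0))
# held cover: points around rim height .18-.225
    ok=(d_>0)&(abs(x-.4698)<.08)&(abs(y+.335)<.08)&(z>.21)&(z<.232); k=P_[ok]; print('held',len(k),k[:,:2].min(0).round(4),k[:,:2].max(0).round(4),np.median(k[:,2]))
E
```

```text
over t 15.02 tcp [ 0.4715 -0.3334  0.2999] F [ 0.7  0.3 -1.8] open 0.0267 gf 39.5
0.1 105 [ 0.6473 -0.2131  0.1064] [ 0.63465941 -0.22596345] [ 0.66219386 -0.20088342]
0.07 2120 [ 0.6464 -0.2129  0.0787] [ 0.58100194 -0.28056439] [ 0.71539274 -0.14689843]
0.035 911 [ 0.6337 -0.1892  0.0409] [ 0.57006848 -0.29819895] [ 0.73661317 -0.12827853]
held 1402 [ 0.4194 -0.3856] [ 0.5231 -0.2816] 0.2201009895084264
0.1 102 [ 0.6475 -0.2112  0.1071] [ 0.63202005 -0.22668189] [ 0.65988285 -0.19926466]
0.07 2050 [ 0.6509 -0.2094  0.0795] [ 0.57852891 -0.28161203] [ 0.71417303 -0.14487944]
0.035 1044 [ 0.6824 -0.1856  0.0418] [ 0.57142335 -0.29488709] [ 0.73444666 -0.12579333]
held 905 [ 0.419  -0.3851] [ 0.5232 -0.28  ] 0.22148930959549362
```

View pics/scene3.png

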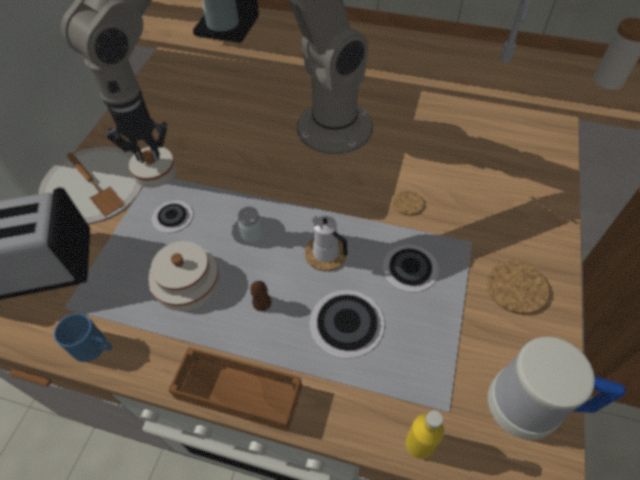

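Only the small cover is held, at (150,160) in the scene, and it is centred on the TCP. The rest of the stack has not moved. I'll place the small cover, then take the medium one.

```bash
python3 - <<'E'
from h import *
X,Y=.4698,-.335
env.movel([X,Y,.137],velocity=.15)
print(env.movel([X,Y,.115],velocity=.02,stop_force=2.5)); st('touch')
env.grip(.055); st('open')
env.movel([X,Y,.25],velocity=.2)
x,y=.6474,-.2122
env.reach([x,y,.27],q(40)); st('over')
im,P,d,c=snap('top'); cv2.imwrite('pics/top4.png',im)
im2,P2,d2,c2=snap('scene')
for P_,d_ in((P,d),(P2,d2)):
    X_,Y_,z=[P_[...,i] for i in range(3)]; ok=(d_>0)&(abs(X_-X)<.06)&(abs(Y_-Y)<.06)
    k=P_[ok&(z>.036)&(z<.056)]; A=np.c_[k[:,:2],np.ones(len(k))]; f=np.linalg.lstsq(A,k[:,2],rcond=None)[0]
    print('small',len(k),k[:,:2].min(0).round(4),k[:,:2].max(0).round(4),np.median(k[:,2]).round(4),'tilt',f[:2].round(4),'knobtop',np.nanmax(z[ok]).round(4))
print(env.movel([x,y,.158],velocity=.12,stop_force=8)); st('down')
env.grip(.015,40); st('grip')
env.movel([x,y,.20],velocity=.08); st('lift')
env.movel([x,y,.32],velocity=.2); st('lift')
E
```

```text
True
touch t 17.07 tcp [ 0.4697 -0.3349  0.123 ] F [-1.6  1.   4.8] open 0.0267 gf 40.1
open t 17.46 tcp [ 0.469  -0.3345  0.1222] F [ 0.3 -0.2  0.4] open 0.0549 gf 0.0
over t 19.12 tcp [ 0.6459 -0.2143  0.2689] F [ 0.1 -0.6  0.1] open 0.0555 gf 0.0
small 1277 [ 0.4174 -0.3879] [ 0.5216 -0.2833] 0.0435 tilt [ 0.0024 -0.0068] knobtop 0.0788
small 219 [ 0.4142 -0.36  ] [ 0.5209 -0.2813] 0.0441 tilt [-0.0219 -0.015 ] knobtop 0.0702
False
down t 20.31 tcp [ 0.648  -0.2123  0.159 ] F [-0.  -0.1  0.2] open 0.0549 gf 0.0
grip t 20.68 tcp [ 0.6479 -0.2124  0.159 ] F [-1.8 -0.7  5.3] open 0.0265 gf 39.4
lift t 21.35 tcp [ 0.6472 -0.2122  0.2   ] F [ 0.2 -0.6 -2.5] open 0.0264 gf 39.5
lift t 22.1 tcp [ 0.6466 -0.2121  0.3184] F [ 0.2 -0.4 -2.7] open 0.0268 gf 39.6
```

The small cover sits flat with its top at z≈0.044. Placing the medium cover.

```bash
python3 - <<'E'
from h import *
X,Y=.4643,.3258
env.movel([X,Y,.32],velocity=.25,rot=q(80)); env.dwell(.2); s=st('over'); print(s['qpos'].round(2))
def rep(lab,x,y,r,zl,zh):
    for n in('top','scene'):
        im,P,d,c=snap(n); X_,Y_,z=[P[...,i] for i in range(3)]; ok=(d>0)&(abs(X_-x)<r)&(abs(Y_-y)<r)&(z>zl)&(z<zh); k=P[ok]
        f=np.linalg.lstsq(np.c_[k[:,:2],np.ones(len(k))],k[:,2],rcond=None)[0]
        print(lab,n,len(k),k[:,:2].min(0).round(4),k[:,:2].max(0).round(4),((k[:,:2].min(0)+k[:,:2].max(0))/2).round(4),np.median(k[:,2]).round(4),'tilt',f[:2].round(4))
    return im
rep('held',X,Y,.085,.225,.255)
im=rep('large knob',.647,-.212,.06,.06,.08)
env.movel([X,Y,.137],velocity=.15)
print(env.movel([X,Y,.115],velocity=.02,stop_force=2.5)); st('touch')
env.grip(.055)
env.movel([X,Y,.25],velocity=.2)
env.reach([X,Y-.1,.33],q(65)); st('away')
im=rep('placed',X,Y,.075,.035,.055); cv2.imwrite('pics/scene5.png',im)
rep('large knob',.647,-.212,.06,.06,.08)
E
```

```text
over t 24.73 tcp [0.4646 0.3254 0.32  ] F [ 0.2  0.6 -2.6] open 0.0268 gf 39.5
[-0.22  0.35 -0.63  1.77  0.23  1.1  -1.1 ]
held top 283 [0.3983 0.3075] [0.4609 0.3889] [0.4296 0.3482] 0.2399 tilt [ 0.0413 -0.0191]
held scene 2156 [0.397  0.2571] [0.5318 0.3912] [0.4644 0.3241] 0.2405 tilt [-0.0313  0.0013]
large knob top 98 [ 0.6385 -0.2257] [ 0.6651 -0.1994] [ 0.6518 -0.2126] 0.0683 tilt [ 0.0664 -0.1053]
large knob scene 107 [ 0.6358 -0.2257] [ 0.6629 -0.1977] [ 0.6494 -0.2117] 0.0686 tilt [-0.1078 -0.1221]
True
touch t 26.99 tcp [0.4642 0.3257 0.124 ] F [-0.9 -1.4  5.4] open 0.0264 gf 40.3
away t 28.73 tcp [0.464  0.2254 0.3291] F [-0.7 -0.1 -0.2] open 0.0544 gf 0.0
placed top 1613 [0.3994 0.2567] [0.5322 0.3896] [0.4658 0.3232] 0.0444 tilt [-0.0001  0.0071]
placed scene 1886 [0.3949 0.2575] [0.5309 0.3916] [0.4629 0.3246] 0.0448 tilt [-0.0105  0.001 ]
large knob top 103 [ 0.6381 -0.2266] [ 0.6657 -0.1986] [ 0.6519 -0.2126] 0.0684 tilt [0.0966 0.0045]
large knob scene 109 [ 0.6375 -0.2246] [ 0.6651 -0.1971] [ 0.6513 -0.2109] 0.069 tilt [-0.1222 -0.1037]
```

View pics/scene5.png

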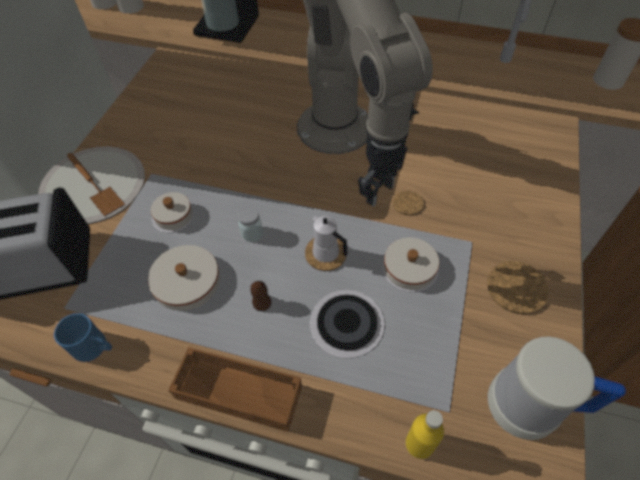

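The scene shows the small cover seated at (170,212) and the medium one at (411,262), both level. The large cover is left at (183,276), with its knob at (0.6512, -0.2120).

```bash
python3 - <<'E'
from h import *
def rep(lab,x,y,r,zl,zh):
    for n in('top','scene'):
        im,P,d,c=snap(n); X_,Y_,z=[P[...,i] for i in range(3)]; ok=(d>0)&(abs(X_-x)<r)&(abs(Y_-y)<r)&(z>zl)&(z<zh); k=P[ok]
        f=np.linalg.lstsq(np.c_[k[:,:2],np.ones(len(k))],k[:,2],rcond=None)[0]
        print(lab,n,len(k),((k[:,:2].min(0)+k[:,:2].max(0))/2).round(4),np.ptp(k[:,:2],axis=0).round(4),np.median(k[:,2]).round(4),'tilt',f[:2].round(4))
    return im
x,y=.6512,-.2120; X,Y=.6551,.2085
env.reach([x,y,.33],q(40))
print(env.movel([x,y,.121],velocity=.13,stop_force=8)); st('down')
env.grip(.015,40); st('grip')
env.movel([x,y,.16],velocity=.08); st('lift')
env.movel([x,y,.32],velocity=.2)
env.movel([X,Y,.32],velocity=.25,rot=q(60)); env.dwell(.2); st('over')
rep('held',X,Y,.1,.225,.255)
env.movel([X,Y,.137],velocity=.15)
print(env.movel([X,Y,.115],velocity=.02,stop_force=2.5)); st('touch')
env.grip(.055)
env.movel([X,Y,.25],velocity=.2)
env.reach([.45,-.1,.40],q(40)); st('away')
rep('L',X,Y,.09,.035,.055);rep('M',.4643,.3258,.075,.035,.055);im=rep('S',.4698,-.335,.06,.035,.055); cv2.imwrite('pics/scene6.png',im)
im,_=camera('top'); cv2.imwrite('pics/top6.png',im)
E
```

```text
False
down t 32.42 tcp [ 0.6517 -0.2121  0.1219] F [-0.3  0.  -0.1] open 0.0553 gf 0.0
grip t 32.79 tcp [ 0.6515 -0.212   0.1217] F [-0.8  0.1  5.5] open 0.0266 gf 39.4
lift t 33.43 tcp [ 0.6511 -0.212   0.1601] F [-0.4 -0.  -3.7] open 0.0259 gf 39.6
over t 36.42 tcp [0.6553 0.2075 0.32  ] F [ 0.2 -0.1 -3.6] open 0.0265 gf 39.6
held top 2125 [0.6431 0.2133] [0.1432 0.1523] 0.2395 tilt [ 0.0134 -0.0007]
held scene 3807 [0.657 0.207] [0.1638 0.1692] 0.2399 tilt [-0.0145 -0.0032]
True
touch t 38.56 tcp [0.655  0.2085 0.1247] F [-1.1  0.1  4.5] open 0.0269 gf 40.3
away t 41.21 tcp [ 0.4506 -0.0991  0.3996] F [-0.4 -0.5 -0.4] open 0.0551 gf 0.0
L top 3132 [0.6563 0.2064] [0.1714 0.1695] 0.0444 tilt [0.0023 0.0006]
L scene 3738 [0.6535 0.2076] [0.1711 0.1696] 0.0447 tilt [-0.0039 -0.0014]
M top 2086 [0.4654 0.3229] [0.1327 0.133 ] 0.0443 tilt [0.0071 0.0024]
M scene 1884 [0.4634 0.3246] [0.1398 0.134 ] 0.0447 tilt [-0.0102 -0.0004]Traceback (most recent call last):
  File "<stdin>", line 21, in <module>
  File "<stdin>", line 6, in rep
    return umr_minimum(a, axis, None, out, keepdims, initial, where)
ValueError: zero-size array to reduction operation minimum which has no identity
```

```bash
python3 - <<'E'
from h import *
env.reach([.46,.0,.40],q(50)); env.reach([.464,.2258,.36],q(65)); st('away')
for n in('top','scene'):
    im,P,d,c=snap(n); cv2.imwrite(f'pics/{n}6.png',im)
    X_,Y_,z=[P[...,i] for i in range(3)]
    for l,x,y,r,zl,zh in(('S',.4698,-.335,.06,.035,.055),('pot',.4785,.1056,.03,.135,.165),('mill',.66,-.005,.05,.085,.105),('jar',.469,-.103,.05,.08,.1)):
        k=P[(d>0)&(abs(X_-x)<r)&(abs(Y_-y)<r)&(z>zl)&(z<zh)]
        if len(k)>5:
            f=np.linalg.lstsq(np.c_[k[:,:2],np.ones(len(k))],k[:,2],rcond=None)[0]
            print(n,l,len(k),k.mean(0).round(4),np.ptp(k[:,:2],axis=0).round(4),'tilt',f[:2].round(3))
E
```

```text
away t 42.86 tcp [0.4649 0.2236 0.3599] F [-0.3 -0.1  0.1] open 0.0551 gf 0.0
top S 1282 [ 0.4685 -0.3335  0.0435] [0.1054 0.1058] tilt [ 0.006 -0.006]
top mill 130 [ 0.6593 -0.0068  0.0921] [0.0321 0.0325] tilt [ 0.049 -0.007]
top jar 381 [ 0.4691 -0.1039  0.0877] [0.0522 0.0524] tilt [ 0.024 -0.009]
scene S 897 [ 0.4732 -0.3298  0.0445] [0.1061 0.107 ] tilt [-0.016 -0.014]
scene pot 106 [0.4797 0.1064 0.1401] [0.0411 0.0353] tilt [-0.089 -0.04 ]
scene mill 141 [ 0.6617 -0.0036  0.0925] [0.0337 0.0328] tilt [-0.142 -0.096]
scene jar 295 [ 0.4695 -0.1018  0.0884] [0.0546 0.0515] tilt [-0.026 -0.019]
```

View pics/scene6.png

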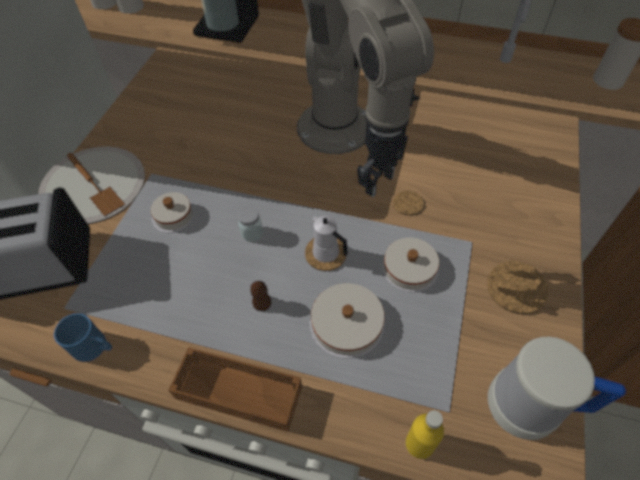

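View pics/top6.png

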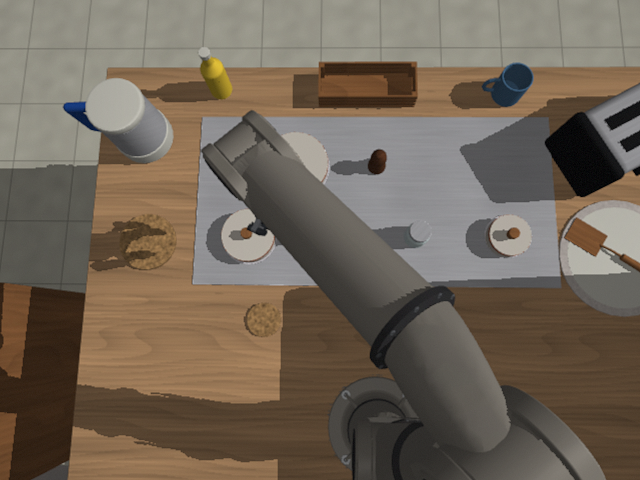

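The scene shows all three covers flat on their own plates: small at (170,212), medium at (412,262), large at (347,318). The pot stands on the trivet at (325,250), the mill and jar have not moved, and the arm is clear, so I'm handing the job in.

```bash
python3 -c "
from h import *
print(job.job_done()); st()"
```

```text
the job is handed in; nothing more can be done
None
the job is handed in; nothing more can be done
```

The job is handed in at about 43 s of the 115 s: the last pictures show the pot upright on the 110 mm trivet, each cover sitting flat over its own plate, and the mill and jar where they were.

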